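Dock a diving regulator on the test stand gently and work the air pedal

TASK

Leak-check the diving regulator on the bench's test stand: slide the regulator along the bench, without lifting or pinching it, until its mouth tube sits square and central on the stand's rubber cup, and press it on with about 8 N beyond the drag of the bench for a second (below 4 N at the cup it does not seal; never push the regulator with more than 15 N). Then, leaving the regulator resting on the cup, press the stand's spring pedal right down to its stop for a second, with no more than 25 N, and let it come back up. Leave the other things on the bench where they are.

Things in the scene. Friction and masses are not known exactly. Their poses are not given: they have to be found in the camera images.
- regulator: Loose black diving regulator, 0.15-0.3 kg. Origin under the centre of its upright round body (62 mm dia, 48 high); z up. Towards +y: two wings, 124 mm wide in all, z 0-32 mm, faces at y = 24 (back) and 38 mm (front); then a 40 mm wide mouth tube with a flat flange (52 wide, 44 high) at y = 75. Hose stub behind to y = -58. Open fingers can straddle the round body and push both wings from behind.
- mouth (a point): Centre of the flat face of the regulator's mouth flange, 24 mm above the bench, axes as the regulator's.
- stand: Test stand fixed to the bench: base plate 110 mm wide, 12 thick, from y = 40 to 210 mm; grey block (70 mm wide, y = 42 to 82, 97 high, small dial) that carries the cup; pedal behind it. Origin on the bench below the centre of the unpressed cup's face. +y is the direction in which the regulator is pushed onto the cup.
- port (a point): Centre of the face of the unpressed rubber cup, 24 mm above the bench, axes as the stand's; fixed to the stand. Final place of the mouth's centre.
- cup: Black rubber cup, a disc 46 mm in diameter on a stiffly sprung stem, facing the stand's -y. Origin at the centre of its face; it yields along the stand's +y by a millimetre or two under the push (8 mm at most).
- pedal (a joint): Pedal angle in rad: 0 up at rest, 0.30 pressed to its stop; a spring returns it. It takes about 4 N at the pad to start it and 8 N to reach the stop.
- pedal_pad (a point): Middle of the rubber pad (66 mm wide, 60 long) on top of the pedal, 90 mm from the hinge, which lies along the stand's x at the stand's y = 110, z = 40 mm. The pedal rises from the hinge towards the stand's +y, 0.36 rad at rest: pad middle 78 mm above the bench, 52 mm at the stop. Axes as the stand's, turning with the pedal.
- retaining_ring: Loose black ring, 80 mm outside diameter, 14 mm high, lying flat; origin under its centre. Bystander.
- screwdriver: Loose screwdriver 190 mm long lying along its x, red handle to its -x; origin about its middle. Bystander.
- grease_jar: Loose white jar, 52 mm diameter, 50 mm high; origin under its centre. Bystander.

How it is judged:
By the outcome, as a careful person would: the job done as asked, in the order asked, and still so for the second after the job is handed in, with the robot touching nothing.
It also fails if it takes over 72 s, if anything falls off the work surface, if the arm or the gripper's body presses on something with over 40 N, if the wrist force passes 120 N, or if a joint passes its speed limit or range.

ROBOT

A 6-joint arm with a two-finger parallel gripper is mounted at the origin on the work surface. World frame = base frame: x ahead of the robot, y to its left, z up, the work surface at z = 0. Lengths are in m, angles in rad, forces in N, time in s.
With the tool pointing down it reaches from about 0.35 to 0.975 m from the base axis. Payload 4.9 kg.
Tool frame: the origin (TCP) lies at the very end of the fingers, on their centre line; the grasp point (between the pads) lies 19 mm behind it; x points along the fingers, y is the direction in which the jaws open and shut, and the axes are right-handed (so a half turn about x gives the same grasp; the last joint's range is limited). The gripper opens to 85 mm and grips with 20 to 120 N. Pads are 22 mm wide; open, the fingers measure 114 mm over their backs; the gripper's body (76 mm by 85 mm) begins 54 mm behind the grasp point. The pads swing forward as they close: fully open they stand 13 mm farther back than shut.
Start: joints at [1.005, 0.053, 1.613, -0, 1.476, -0.119], TCP at [0.27, 0.564, 0.201] pointing down, gripper open.
Joint ranges: [-3.01, 3.01], [-1.01, 2.22], [0.06, 2.58], [-1.02, 4.17], [0.09, 2.62], [-3.14, 3.14]. Speed limits (rad/s): [2.57, 2.57, 3.14, 3.14, 3.14, 3.14].

INTERFACE

Orientations are given as a rotation vector (axis times angle).
In Python, from station import ctrl, get_image, calibration, finish_job, search_frame, cut_out, mark_of gives the robot as it stands. The module is installed in compiled form; this text tells all that it offers.
- The arm moves only by the tool arm_command, never from a script. Its argument "plan" is a list that holds one entry, the list of rows, each a list of 7 numbers: the shift along the tool's x, y, z in m, then the turn, a rotation vector about the tool's x, y, z in degrees, then the finger opening in m, from 0 to 0.0854. A call has 1 to 20 rows; each row shifts and turns the pose as measured when the row begins, along the tool's axes as they then stand; what a row does not reach is not made up. A row lasts 1/12 s, in which the tool goes at most 41.7 mm and 7.16 degrees, less where a joint would pass 70% of its speed; a pose out of reach is approached as far as the arm can. A call with a gripper value outside its range is refused whole. The fingers move at their own pace and stop on an object; "squeeze" is the grip in N (left out, the last holds). Time passes only in rows, so rows that do not move let the fingers close. It gives the time, the measured TCP pose, the force and the opening at its end, in the units of the state.
- ctrl.get_obs(): the state, without advancing time (a new reading comes with each control period).
- get_image(name): name is "side" or "top" or "wrist"; returns the picture (420x560x3 uint8, red, green, blue); there is no depth.
- calibration(name): a dict with "fx", "fy", "cx", "cy" (pixels), "k1" (the pictures are not rectified: a ray, as slopes to the right and down, at radius r is drawn at 1 + k1 r^2 times it, then the intrinsics apply), "cam_to_world" (4x4, takes a point from camera to world coordinates); the wrist camera has in their place "hand_eye" (4x4, takes a point from camera to tool coordinates, whose origin is the TCP and whose axes are the tool frame's). Camera axes: x right, y down, z forward; pixel columns grow to the right and rows downward; lengths in m; the calibration is good to about 2 mm. A picture is of the moment at which its call begins: read the wrist's pose just before it. calibration takes no time and is no camera call.
- finish_job(): hands the job in, once; it reports no verdict.
Trained networks look in the newest picture that a camera, given by its name, has taken for a name from the list of things; names that differ only in an ending like _2 or _b are one class to them, and where a whole thing is asked for, a point or a joint stands for the part that bears it (a point fixed in the world has none). Each returns a list of dicts, best first, with "conf" (0 to 1); they miss things now and then, are a little off and sometimes report something else, mostly with a low value. They report only what shows in the picture. A call takes as long as a camera call.
- search_frame(camera, thing): "at" ([x, y, z] in m, in the coordinates of the camera as it stood for that picture, good to about 4 mm: the middle of the surface that is visible of it).
- cut_out(camera, thing): "mask" (420x560 bool, what is visible of it).
- mark_of(camera, thing): "at" ([x, y, z] in m, in the coordinates of the camera as it stood for that picture, good to about 4 mm: a listed point, or the origin of a listed thing).
The state is a dict: "t": time; "q": joint angles; "dq": joint speeds; "effort": joint torques, N m; "tool_pos": TCP position; "tool_rot": TCP orientation; "contact_force": force on the tool from outside, world axes, zero at the start; "wrist_torque": the same for the moment, N m; "opening": finger opening in m.
Only numpy, scipy, OpenCV 4.12 (cv2) and the standard library are available. Lean on these libraries where they do the work, as an engineer would, in place of code of your own. Each camera call takes 0.05 s, during which the arm holds its last target. There are 200 camera calls.

## Working session

There is one attempt and no reset: what is moved stays moved. The work goes in short steps, Python scripts to look and compute and a tool call to move; the robot and the scene stay as the last step left them, time stands still between calls to the robot, and variables do not carry over. Pictures are saved under pics/ and viewed, about 8 in all and at most 12, crops included, and the job is handed in when it is done.

Besides the shell and the picture viewer there is one more tool, called in YAML: its name, and indented under it one key for each argument. arm_command: Moves the arm, as the interface text tells. Its arguments: {"type":"object","properties":{"plan":{"type":"array","items":{"type":"array","items":{"type":"array","items":{"type":"number"}}}},"squeeze":{"type":"number"}},"required":["plan"]}

```bash
mkdir -p pics; cat > h.py <<'E'
import numpy as np, cv2
from scipy.spatial.transform import Rotation as R
from station import ctrl,get_image,calibration,finish_job,search_frame,cut_out,mark_of
np.set_printoptions(precision=4,suppress=True)
def T():
    o=ctrl.get_obs(); M=np.eye(4); M[:3,:3]=R.from_rotvec(o["tool_rot"]).as_matrix(); M[:3,3]=o["tool_pos"]; return M
def c2w(n):
    c=calibration(n); return T()@np.array(c["hand_eye"]) if n=="wrist" else np.array(c["cam_to_world"])
def snap(n,f):
    im=get_image(n); cv2.imwrite(f"pics/{f}.png",im[:,:,::-1]); return im
def pix(n,p,M=None):
    c=calibration(n); M=c2w(n) if M is None else M
    q=np.linalg.inv(M)@np.append(p,1); a=q[:2]/q[2]; a=a*(1+c["k1"]*(a@a)); return np.array([c["fx"]*a[0]+c["cx"],c["fy"]*a[1]+c["cy"]])
def ray(n,u,z,M=None):
    c=calibration(n); M=c2w(n) if M is None else M
    d=np.array([(u[0]-c["cx"])/c["fx"],(u[1]-c["cy"])/c["fy"]]); a=d.copy()
    for _ in range(20): a=d/(1+c["k1"]*(a@a))
    v=M[:3,:3]@np.append(a,1); return M[:3,3]+v*(z-M[2,3])/v[2]
def look(n,f,things,fn=mark_of):
    M=c2w(n); snap(n,f)
    for t in things:
        for r in fn(n,t)[:2]: print(n,t,round(r["conf"],2),(M@np.append(r["at"],1))[:3])
E
python3 - <<'E'
from h import *
o=ctrl.get_obs(); print({k:np.array(v) for k,v in o.items()}); print(T())
L=["regulator","mouth","stand","port","pedal_pad","cup","retaining_ring","screwdriver","grease_jar"]
for n in ["top","side"]:
    print(calibration(n)); look(n,n+"0",L)
a=cv2.imread("pics/top0.png");b=cv2.imread("pics/side0.png")
E
```

```text
{'t': array(0.), 'q': array([ 1.005 ,  0.0533,  1.6143,  0.    ,  1.476 , -0.119 ]), 'dq': array([-0.001 ,  0.0004, -0.0027,  0.0004,  0.0012, -0.0016]), 'effort': array([ -0.0003, -39.3692, -37.0171,  -0.0002,   0.0073,  -0.    ]), 'tool_pos': array([0.2697, 0.5631, 0.2   ]), 'tool_rot': array([ 0.3489,  1.543 , -0.352 ]), 'contact_force': array([ 0.0474, -0.1377,  0.3207]), 'wrist_torque': array([ 0.0132, -0.0572, -0.1018]), 'opening': array(0.0857)}
[[-0.0011  0.4321  0.9018  0.2697]
 [-0.0017  0.9018 -0.4321  0.5631]
 [-1.     -0.0021 -0.0003  0.2   ]
 [ 0.      0.      0.      1.    ]]
{'fx': 421.8560242580788, 'fy': 421.8560242580788, 'cx': 273.60406355715384, 'cy': 217.3885625326566, 'k1': -0.002387987247543739, 'cam_to_world': array([[ 0.0109, -0.9839,  0.1781,  0.4211],
       [-0.9999, -0.0123, -0.0067,  0.0563],
       [ 0.0088, -0.1781, -0.984 ,  0.9261],
       [ 0.    ,  0.    ,  0.    ,  1.    ]])}
top regulator 0.67 [ 0.4989 -0.0998 -0.0028]
top mouth 0.87 [ 0.5411 -0.0487  0.0263]
top stand 0.84 [0.542  0.0927 0.0006]
top stand 0.62 [0.7307 0.1528 0.0053]
top port 0.
[... 422 characters left out ...]
d': array([[ 0.9637, -0.1647,  0.21  ,  0.3617],
       [-0.2668, -0.6129,  0.7438, -0.6309],
       [ 0.0062, -0.7728, -0.6346,  0.6694],
       [ 0.    ,  0.    ,  0.    ,  1.    ]])}
side regulator 0.77 [ 0.4907 -0.099  -0.0038]
side mouth 0.88 [ 0.5357 -0.0428  0.0222]
side stand 0.92 [ 0.5398  0.0948 -0.0002]
side stand 0.52 [0.5419 0.0863 0.0289]
side port 0.96 [0.5402 0.0906 0.0238]
side pedal_pad 0.91 [0.5911 0.277  0.0795]
side cup 0.76 [0.5409 0.086  0.0272]
side cup 0.67 [ 0.536  -0.0448  0.0249]
side retaining_ring 0.92 [ 0.7206 -0.0056 -0.0007]
side screwdriver 0.59 [0.3646 0.1399 0.0029]
side screwdriver 0.58 [0.5891 0.2773 0.0837]
side grease_jar 0.56 [ 0.7307  0.1527 -0.0073]
```

View pics/top0.png

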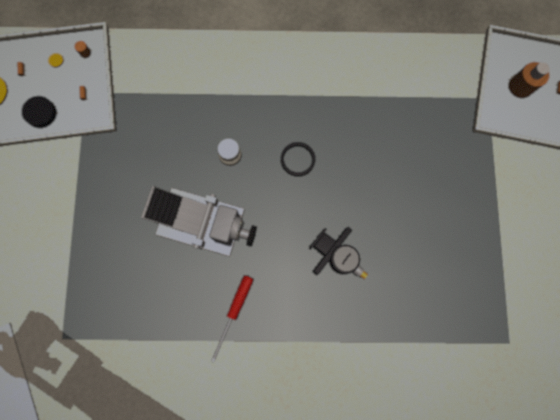

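View pics/side0.png

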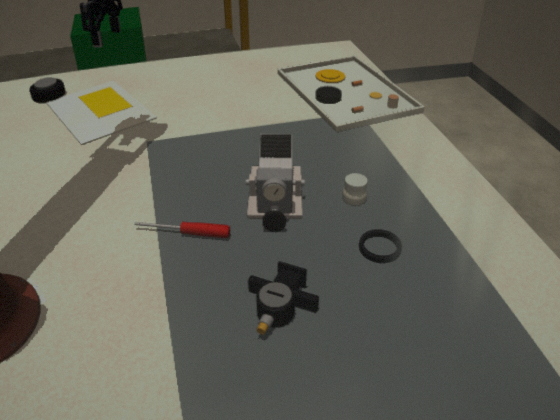

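Top view: regulator at about (345,258) pointing up-left, stand with cup at (250,236), and the pedal at (163,207). The jar, ring and screwdriver are clear of the path, and the networks agree with the picture. The stand's +y heading is about 15° from world y towards x, the regulator's about 39°.

arm_command:
  plan:
    - [[0,-0.025,0.025,0,0,0,0.085],[0,-0.025,0.025,0,0,0,0.085],[0,-0.025,0.025,0,0,0,0.085],[0,-0.025,0.025,0,0,0,0.085],[0,-0.025,0.025,0,0,0,0.085],[0,-0.025,0.025,0,0,0,0.085],[0,-0.025,0.025,0,0,0,0.085],[0,-0.025,0.025,0,0,0,0.085],[0,-0.025,0.025,0,0,0,0.085],[0,-0.025,0.025,0,0,0,0.085],[0,-0.025,0.025,0,0,0,0.085],[0,-0.025,0.025,0,0,0,0.085],[0,-0.025,0.025,0,0,0,0.085],[0,-0.025,0.025,0,0,0,0.085],[0,-0.025,0.025,0,0,0,0.085],[0,-0.025,0.025,0,0,0,0.085],[0,-0.025,0.025,0,0,0,0.085],[0,-0.025,0.025,0,0,0,0.085]]

```text
t: 2.5
tool_pos: [0.4902, -0.0571, 0.2032]
tool_rot: [0.344, 1.533, -0.335]
contact_force: [-0.3, 0.9, -0.2]
opening: 0.0853
```

```bash
python3 - <<'E'
from h import *
print(T(),ctrl.get_obs()["q"]); print(calibration("wrist"))
E
```

```text
[[ 0.0116  0.4199  0.9075  0.4902]
 [ 0.0031  0.9075 -0.42   -0.0571]
 [-0.9999  0.0077  0.0092  0.2032]
 [ 0.      0.      0.      1.    ]] [-0.2707 -0.2804  1.916   0.0062  1.4956 -1.4085]
{'fx': 317.93226364298727, 'fy': 317.93226364298727, 'cx': 276.88222773153694, 'cy': 209.76936341685024, 'k1': -0.04066172958893057, 'hand_eye': array([[-0.0006, -0.2939,  0.9558, -0.1735],
       [ 1.    ,  0.0005,  0.0008, -0.0009],
       [-0.0008,  0.9558,  0.2939, -0.0753],
       [ 0.    ,  0.    ,  0.    ,  1.    ]])}
```

arm_command:
  plan:
    - [[0,0,0,7,0,0,0.085],[0,0,0,7,0,0,0.085],[0,0,0,7,0,0,0.085],[0,0,0,7,0,0,0.085],[0,0,0,7,0,0,0.085],[0,0,0,7,0,0,0.085],[0,0,0,7,0,0,0.085],[0,0,0,7,0,0,0.085],[0,0,0,7,0,0,0.085],[0,0,0,7,0,0,0.085],[0,0,0,7,0,0,0.085],[0,0,0,7,0,0,0.085],[0,0,0,7,0,0,0.085],[0,0,0,7,0,0,0.085],[0,0,0,5,0,0,0.085],[0,0,0,0,0,0,0.085]]

```text
t: 3.83
tool_pos: [0.4919, -0.0669, 0.2047]
tool_rot: [1.721, 0.778, -1.696]
contact_force: [-0.0, -0.7, -0.7]
opening: 0.0852
```

```bash
python3 - <<'E'
from h import *
print(T(),ctrl.get_obs()["q"])
look("wrist","w1",["regulator","mouth","stand","port","cup","pedal_pad"])
E
```

```text
[[ 0.0144  0.7579 -0.6522  0.4919]
 [-0.     -0.6523 -0.758  -0.0669]
 [-0.9999  0.0109 -0.0093  0.2047]
 [ 0.      0.      0.      1.    ]] [-0.2878 -0.2761  1.91    0.0041  1.4939  0.4225]
wrist regulator 0.56 [ 0.4922 -0.1046  0.0031]
wrist mouth 0.78 [ 0.5406 -0.0449  0.0259]
wrist stand 0.95 [ 0.5399  0.0897 -0.0014]
wrist port 0.57 [0.5433 0.0898 0.0297]
wrist port 0.32 [ 0.5391  0.0894 -0.0021]
wrist cup 0.78 [0.5455 0.0908 0.0245]
```

View pics/w1.png

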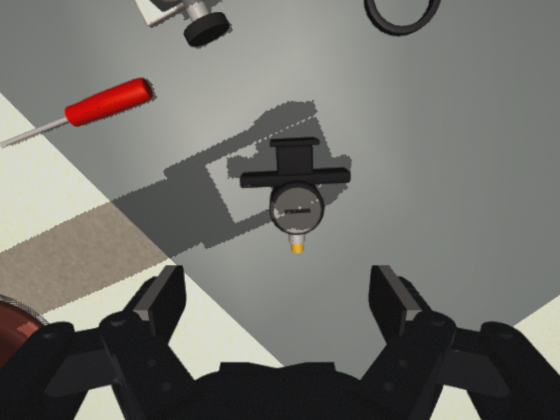

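```bash
python3 - <<'E'
from h import *
f=lambda u,z:print(u,z,ray("wrist",u,z))
f((297,208),.048);f((297,250),.02);f((241,174),.032);f((350,169),.032);f((270,140),.046);f((319,139),.046)
import cv2
im=cv2.imread("pics/w1.png")
a=cv2.resize(im[110:270,220:370],None,fx=3.5,fy=3.5,interpolation=cv2.INTER_CUBIC)
t=cv2.imread("pics/top0.png")[175:270,135:275]
b=cv2.resize(t,None,fx=560/95*.7,fy=560/95*.7,interpolation=cv2.INTER_CUBIC) 
b=cv2.resize(t,(800-a.shape[1]+0,int(95*(800-a.shape[1])/140)))
t=cv2.resize(t,None,fx=5,fy=5,interpolation=cv2.INTER_CUBIC)
cv2.imwrite("pics/topc.png",t);cv2.imwrite("pics/wc.png",a)
# stand heading: mean over cams repeated
for n in ["top","side"]:
    for k in range(3):
        M=c2w(n);get_image(n)
        P={}
        for s in ["port","pedal_pad","mouth","regulator"]:
            r=mark_of(n,s); P[s]=(M@np.append(r[0]["at"],1))[:3] if r else np.zeros(3)
        d=P["pedal_pad"]-P["port"];e=P["mouth"]-P["regulator"]
        print(n,*P.values(),np.degrees(np.arctan2(d[0],d[1])),np.degrees(np.arctan2(e[0],e[1])))
E
```

```text
(297, 208) 0.048 [ 0.4944 -0.1002  0.048 ]
(297, 250) 0.02 [ 0.4567 -0.1491  0.02  ]
(241, 174) 0.032 [ 0.4704 -0.0343  0.032 ]
(350, 169) 0.032 [ 0.5652 -0.1082  0.032 ]
(270, 140) 0.046 [ 0.5194 -0.0266  0.046 ]
(319, 139) 0.046 [ 0.5584 -0.0586  0.046 ]
top [0.5441 0.091  0.0214] [0.5909 0.2741 0.0793] [ 0.5412 -0.0461  0.028 ] [ 0.4999 -0.1022 -0.0017] 14.334339508521076 36.33422973116749
top [0.5409 0.091  0.0224] [0.5944 0.2758 0.0806] [ 0.541  -0.044   0.0261] [ 0.4977 -0.0994 -0.0035] 16.154249287329836 37.95353575859854
top [0.542  0.0935 0.0221] [0.5928 0.2744 0.0813] [ 0.5419 -0.0425  0.0271] [ 0.4979 -0.0985  0.0026] 15.671821413502697 38.133780426952626
side [0.539  0.0891 0.0234] [0.5915 0.2777 0.082 ] [ 0.5332 -0.0441  0.0237] [ 0.4891 -0.1027 -0.004 ] 15.543874662895654 36.94841918758837
side [0.5402 0.0911 0.0266] [0.5908 0.2796 0.0791] [ 0.5337 -0.042   0.0234] [ 0.4918 -0.1004 -0.0037] 15.026641914048186 35.62244776908577
side [0.5421 0.0931 0.0249] [0.5896 0.2813 0.082 ] [ 0.5351 -0.0436  0.0258] [ 0.4918 -0.1014 -0.0019] 14.159497138271574 36.8471082615336
```

View pics/topc.png

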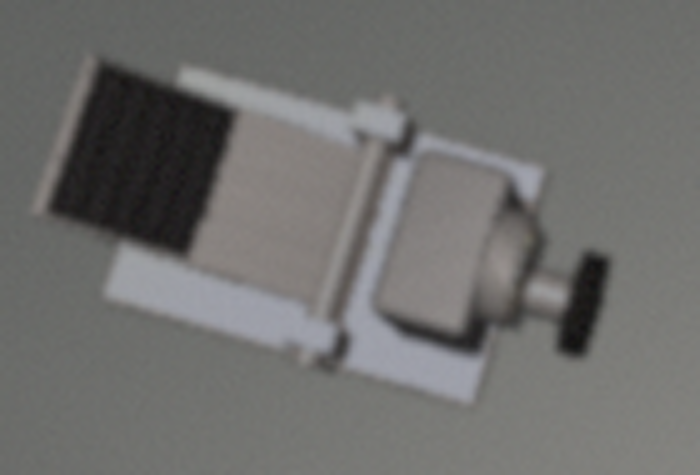

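```bash
python3 - <<'E'
from h import *
P=[ray("top",(135+a/5,175+b/5),.012)[:2] for a,b in [(545,168),(473,402),(180,65),(105,297)]]
fr,fl,br,bl=P; print(P)
h=lambda d:np.degrees(np.arctan2(d[0],d[1]))
print(h(br-fr),h(bl-fl),h(fl-fr)+90,h(bl-br)+90, np.linalg.norm(br-fr),np.linalg.norm(fl-fr))
c=sum(P)/4; print("origin", c-.125*np.array([np.sin(np.radians(15.4)),np.cos(np.radians(15.4))]))
E
```

```text
[array([0.6055, 0.1157]), array([0.5017, 0.1444]), array([0.6502, 0.2792]), array([0.5456, 0.3062])]
15.293218156404752 15.184426522523827 15.484796741050758 14.490171340868528 0.16947650860254282 0.107634389749542
origin [0.5426 0.0909]
```

```bash
cat >> h.py <<'E'
def goto(x,y,z,hd):
    "tool-frame shift (m) and turn (deg) to TCP pos with push heading hd (deg from world y towards x; push = tool -z)"
    h=np.radians(hd); zt=-np.array([np.sin(h),np.cos(h),0]); xt=np.array([0,0,-1.]); Rt=np.stack([xt,np.cross(zt,xt),zt],1)
    M=T(); print("pos",M[:3,3],"head",np.degrees(np.arctan2(-M[0,2],-M[1,2])))
    print("shift",M[:3,:3].T@(np.array([x,y,z])-M[:3,3]),"turn",np.degrees(R.from_matrix(M[:3,:3].T@Rt).as_rotvec()))
E
python3 - <<'E'
from h import *
goto(.494,-.1,.2,38)
E
```

```text
pos [ 0.4919 -0.067   0.2046] head 40.61871868777097
shift [0.0046 0.023  0.0238] turn [-2.6215 -0.5163 -0.6255]
```

arm_command:
  plan:
    - [[0.002,0.012,0.012,-1.3,-0.25,-0.3,0.085],[0.002,0.012,0.012,-1.3,-0.25,-0.3,0.085],[0,0,0,0,0,0,0.085],[0.02,0,0,0,0,0,0.085],[0.02,0,0,0,0,0,0.085],[0.02,0,0,0,0,0,0.085],[0.02,0,0,0,0,0,0.085],[0.02,0,0,0,0,0,0.085],[0,0,0,0,0,0,0.085]]

```text
t: 6.43
tool_pos: [0.4976, -0.1004, 0.1004]
tool_rot: [1.685, 0.814, -1.672]
contact_force: [-0.1, 0.3, -1.0]
opening: 0.0854
```

```bash
python3 - <<'E'
from h import *
goto(.494,-.1,.009,38)
look("wrist","w2",["regulator","mouth","port"])
E
```

```text
pos [ 0.4976 -0.1004  0.1004] head 38.05394653593419
shift [ 0.0914 -0.0036  0.0023] turn [-0.0547 -0.2609 -0.3493]
wrist regulator 0.81 [ 0.4922 -0.103  -0.0024]
wrist mouth 0.8 [ 0.5389 -0.0458  0.0212]
```

View pics/w2.png

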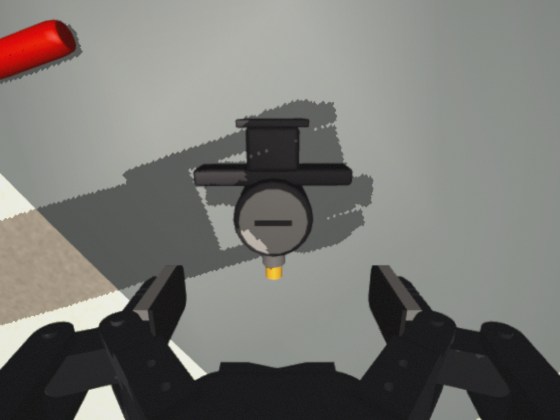

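The regulator is square to the jaws and centred to about 3 mm, with its body at column 273 and the jaw centre at about 277. I'll descend around it.

arm_command:
  plan:
    - [[0,-0.0035,0.003,0,-0.25,-0.35,0.085],[0.02,0,0,0,0,0,0.085],[0.02,0,0,0,0,0,0.085],[0.02,0,0,0,0,0,0.085],[0.015,0,0,0,0,0,0.085],[0.01,0,0,0,0,0,0.085],[0,0,0,0,0,0,0.085]]

```text
t: 7.22
tool_pos: [0.5073, -0.1062, 0.0332]
tool_rot: [1.693, 0.792, -1.651]
contact_force: [-0.3, -0.1, -0.8]
opening: 0.085
```

```bash
python3 - <<'E'
from h import *
goto(.494,-.1,.009,38); print(ctrl.get_obs()["contact_force"])
print(ray("wrist",(273,215),.048)) if 0 else None
E
```

```text
pos [ 0.5073 -0.1062  0.0332] head 38.03727413207639
shift [ 0.0237 -0.015   0.0036] turn [-0.0463 -0.5595 -1.8412]
[-0.2998 -0.054  -0.7618]
```

arm_command:
  plan:
    - [[0,-0.008,0.002,0,-0.3,-0.9,0.085],[0,-0.007,0.0015,0,-0.25,-0.9,0.085],[0,0,0,0,0,0,0.085],[0,0,0,0,0,0,0.085]]

```text
t: 7.55
tool_pos: [0.4943, -0.0999, 0.037]
tool_rot: [1.681, 0.816, -1.677]
contact_force: [0.9, -0.3, 0.1]
opening: 0.0852
```

```bash
python3 - <<'E'
from h import *
goto(.494,-.1,.009,38); print(ctrl.get_obs()["contact_force"])
look("wrist","w3",["regulator","mouth"]);look("top","t3",["regulator","mouth"]);look("side","s3",["regulator","mouth"])
a=cv2.imread("pics/w3.png");b=cv2.imread("pics/side0.png")[220:350,200:380];c=cv2.imread("pics/s3.png")[220:350,200:380]
k=cv2.resize(np.hstack([b,c]),(560,202)); cv2.imwrite("pics/m3.png",np.vstack([a[:390],k]))
E
```

```text
pos [ 0.4943 -0.0999  0.037 ] head 38.052596416424
shift [ 0.028  -0.0003  0.0003] turn [-0.0527 -0.0484 -0.1499]
[ 0.8854 -0.269   0.0657]
wrist regulator 0.77 [ 0.4921 -0.1019  0.0002]
wrist mouth 0.85 [ 0.5381 -0.0441  0.0249]
top regulator 0.89 [ 0.4976 -0.1007  0.0014]
top mouth 0.66 [ 0.5394 -0.0451  0.0291]
side regulator 0.64 [ 0.4914 -0.1004 -0.0029]
side mouth 0.84 [ 0.5353 -0.0435  0.0227]
```

View pics/m3.png

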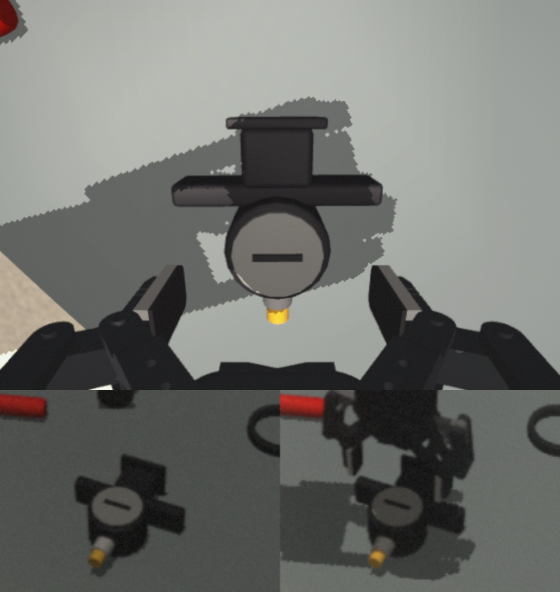

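The regulator hasn't moved and is centred at column 277 between the fingers. I'll go down the rest of the way in small steps and narrow the jaws without touching it.

arm_command:
  plan:
    - [[0.007,0,0,0,0,-0.1,0.085],[0.007,0,0,0,0,0,0.085],[0,0,0,0,0,0,0.085],[0.007,0,0,0,0,0,0.085],[0,0,0,0,0,0,0.085]]

```text
t: 8.42
tool_pos: [0.4933, -0.0996, 0.012]
tool_rot: [1.679, 0.82, -1.681]
contact_force: [-0.7, 0.8, -1.2]
opening: 0.0847
```

```bash
python3 - <<'E'
from h import *
goto(.494,-.1,.009,38); print(ctrl.get_obs()["contact_force"])
E
```

```text
pos [ 0.4933 -0.0996  0.012 ] head 38.064248661915066
shift [ 0.003   0.0008 -0.0002] turn [-0.0643  0.0065  0.1224]
[-0.7423  0.845  -1.2163]
```

arm_command:
  plan:
    - [[0,0,0,0,0,0,0.068],[0.001,0,0,0,0,0,0.068],[0,0,-0.003,0,0,0,0.068],[0,0,-0.003,0,0,0,0.068],[0,0,-0.002,0,0,0,0.068],[0,0,0,0,0,0,0.068]]

```text
t: 8.92
tool_pos: [0.4986, -0.0926, 0.0104]
tool_rot: [1.679, 0.82, -1.682]
contact_force: [0.7, -0.4, 0.8]
opening: 0.068
```

```bash
python3 - <<'E'
from h import *
print(ctrl.get_obs()["contact_force"],ctrl.get_obs()["opening"])
def tp(x,y,h): d=np.radians(h); goto(x+.013*np.sin(d),y+.013*np.cos(d),.012,h)
tp(.494,-.1,38);tp(.4975,-.085,34)
E
```

```text
[ 0.6967 -0.3913  0.784 ] 0.06802792671547653
pos [ 0.4986 -0.0926  0.0104] head 38.08013827089638
shift [-0.0016  0.0009 -0.0044] turn [-0.0801  0.0071  0.1619]
pos [ 0.4986 -0.0926  0.0104] head 38.08013827089638
shift [-0.0016 -0.0065 -0.0183] turn [-4.0801  0.0014  0.162 ]
```

arm_command:
  plan:
    - [[-0.0005,0,-0.003,0,0,0,0.068],[-0.0005,0,-0.003,0,0,0,0.068],[-0.0005,-0.001,-0.003,-1,0,0,0.068],[0,-0.001,-0.003,-1,0,0,0.068],[0,-0.001,-0.003,-1,0,0,0.068],[0,-0.001,-0.003,-1,0,0,0.068],[0,0,0,0,0,0,0.068]]

```text
t: 9.5
tool_pos: [0.5079, -0.0739, 0.0129]
tool_rot: [1.627, 0.874, -1.627]
contact_force: [-0.2, -0.1, 0.3]
opening: 0.0684
```

```bash
cat >> h.py <<'E'
def tp(x,y,h): d=np.radians(h); goto(x+.013*np.sin(d),y+.013*np.cos(d),.012,h)
E
python3 - <<'E'
from h import *
print(ctrl.get_obs()["contact_force"],ctrl.get_obs()["opening"])
tp(.5035,-.06,27)
E
```

```text
[-0.2055 -0.0963  0.2581] 0.06840271791743806
pos [ 0.5079 -0.0739  0.0129] head 33.61721388910929
shift [ 0.0009 -0.0128 -0.0221] turn [-6.6172 -0.042   0.0713]
```

arm_command:
  plan:
    - [[0,-0.002,-0.003,-1,0,0,0.068],[0,-0.002,-0.003,-1,0,0,0.068],[0,-0.002,-0.003,-1,0,0,0.068],[0,-0.002,-0.003,-1,0,0,0.068],[0,-0.002,-0.003,-1,0,0,0.068],[0,-0.002,-0.003,-1,0,0,0.068],[0,0,0,0,0,0,0.068]]

```text
t: 10.08
tool_pos: [0.5063, -0.0497, 0.0127]
tool_rot: [1.547, 0.951, -1.547]
contact_force: [-0.1, 0.8, 0.2]
opening: 0.0681
```

```bash
python3 - <<'E'
from h import *
print(ctrl.get_obs()["contact_force"],ctrl.get_obs()["opening"])
tp(.508,-.035,20)
look("wrist","w4",["regulator","mouth","port"])
E
```

```text
[-0.0618  0.822   0.2363] 0.06807493257411368
pos [ 0.5063 -0.0497  0.0127] head 26.93723595589261
shift [ 0.0007 -0.0067 -0.0268] turn [-6.9372 -0.0481  0.1021]
wrist regulator 0.95 [ 0.494  -0.1041  0.0021]
wrist mouth 0.92 [ 0.5404 -0.044   0.0235]
```

View pics/w4.png

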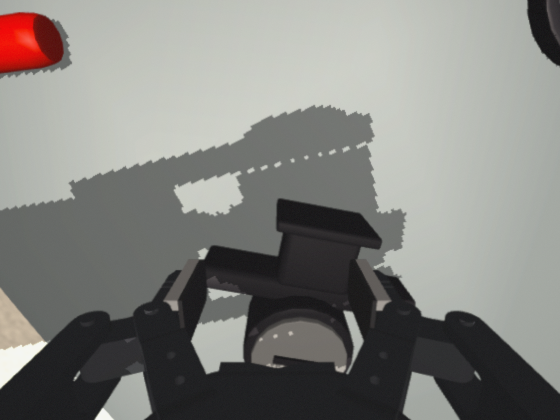

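```bash
python3 - <<'E'
from h import *
look("top","t5",["regulator","mouth"]);look("side","s5",["regulator","mouth"])
a=cv2.imread("pics/t5.png")[200:300,270:400];c=cv2.imread("pics/s5.png")[180:360,200:380]
cv2.imwrite("pics/m5.png",np.hstack([cv2.resize(a,(364,280)),cv2.resize(c,(436,436))[:280]]) if 0 else cv2.resize(c,(720,600),interpolation=cv2.INTER_CUBIC))
for p in [(.494,-.1,.048),(.494+.075*.616,-.1+.075*.788,.046)]: print(pix("wrist",p),pix("side",p),pix("top",p))
print(pix("side",T()[:3,3]))
E
```

```text
top regulator 0.85 [ 0.498  -0.1028 -0.0032]
side regulator 0.95 [ 0.4901 -0.1015 -0.005 ]
side mouth 0.91 [ 0.5361 -0.0397  0.0237]
[298.6443 355.3054] [275.5347 292.5119] [345.3589 258.947 ]
[332.272  224.1283] [293.2069 262.4312] [316.7265 236.7165]
[275.5056 283.6843]
```

View pics/m5.png

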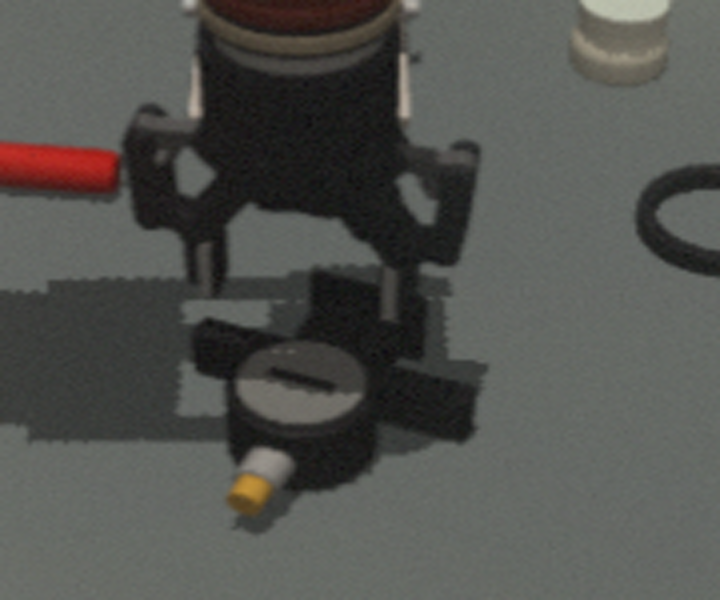

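The regulator hasn't moved: the fingers passed over the wings, because the open fingertips are about 22 mm above the reported TCP. I'll raise, go back, and descend deeper while watching the force.

arm_command:
  plan:
    - [[-0.01,0,0,0,0,0,0.068],[-0.015,0,0,0,0,0,0.085],[-0.015,0,0,0,0,0,0.085],[0,0,0,0,0,0,0.085]]

```text
t: 10.92
tool_pos: [0.5056, -0.0506, 0.0546]
tool_rot: [1.547, 0.951, -1.551]
contact_force: [-0.0, 0.1, 1.0]
opening: 0.0851
```

```bash
python3 - <<'E'
from h import *
print(ctrl.get_obs()["contact_force"]); goto(.494,-.1,.05,38)
E
```

```text
[-0.0306  0.0782  1.0323]
pos [ 0.5056 -0.0506  0.0546] head 27.087601176001872
shift [0.0046 0.0122 0.0492] turn [10.9124  0.0277  0.2494]
```

arm_command:
  plan:
    - [[0,0.003,0.0123,0,0,0,0.085],[0,0.003,0.0123,0,0,0,0.085],[0,0.003,0.0123,0,0,0,0.085],[0,0.003,0.0123,0,0,0,0.085],[0,0,0,5.5,0,0,0.085],[0,0,0,5.5,0,0,0.085],[0,0,0,0,0,0,0.085]]

```text
t: 11.5
tool_pos: [0.4947, -0.1026, 0.0567]
tool_rot: [1.686, 0.812, -1.683]
contact_force: [0.6, 0.3, 0.1]
opening: 0.0846
```

```bash
python3 - <<'E'
from h import *
print(ctrl.get_obs()["contact_force"]); goto(.494,-.1,-.005,38)
look("top","t6",["regulator","mouth"])
E
```

```text
[0.6441 0.3046 0.0936]
pos [ 0.4947 -0.1026  0.0567] head 38.50349076479887
shift [ 0.0617 -0.0022 -0.0015] turn [-0.5035 -0.0537 -0.0391]
top regulator 0.57 [ 0.4966 -0.099  -0.0025]
top mouth 0.65 [ 0.5404 -0.0477  0.0262]
```

Descend with care, first narrowing to 0.070 (opening changes the fingertip height).

arm_command:
  plan:
    - [[0,-0.002,0,-0.5,0,0,0.085],[0.008,0,0,0,0,0,0.085],[0.008,0,0,0,0,0,0.085],[0.008,0,0,0,0,0,0.085],[0.008,0,0,0,0,0,0.085],[0.006,0,0,0,0,0,0.085],[0,0,0,0,0,0,0.085],[0,0,0,0,0,0,0.07],[0,0,0,0,0,0,0.07],[0,0,0,0,0,0,0.07]]

```text
t: 12.48
tool_pos: [0.4916, -0.0993, 0.0123]
tool_rot: [1.67, 0.83, -1.673]
contact_force: [0.0, 0.3, 0.5]
opening: 0.0698
```

```bash
python3 - <<'E'
from h import *
print(ctrl.get_obs()["contact_force"]); goto(.494,-.1,-.005,38)
look("wrist","w7",["regulator","mouth"]);snap("side","s7")
c=cv2.imread("pics/s7.png")[200:360,180:380]
cv2.imwrite("pics/m7.png",np.hstack([cv2.resize(c,(400,320),interpolation=cv2.INTER_CUBIC),cv2.resize(cv2.imread("pics/w7.png"),(400,320))]))
E
```

```text
[0.0071 0.2648 0.4967]
pos [ 0.4916 -0.0993  0.0123] head 37.31484316113814
shift [ 0.0173  0.0024 -0.0009] turn [0.6851 0.0105 0.1964]
wrist regulator 0.8 [ 0.4932 -0.1014  0.0013]
```

View pics/m7.png

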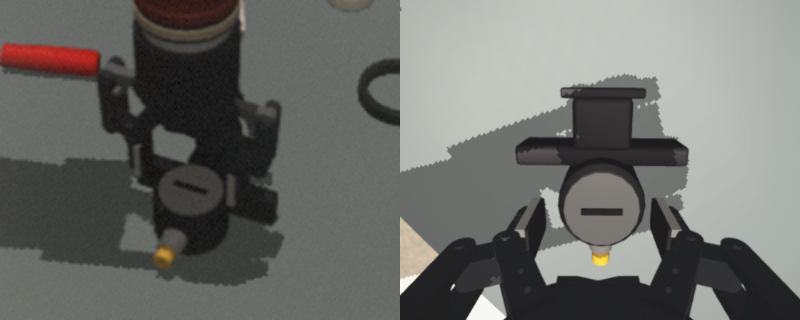

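arm_command:
  plan:
    - [[0.004,0.001,0,0.5,0,0,0.07],[0.004,0.001,0,0,0,0,0.07],[0.003,0,0,0,0,0,0.07],[0,0,0,0,0,0,0.07]]

```text
t: 13.02
tool_pos: [0.4944, -0.1011, 0.0017]
tool_rot: [1.678, 0.821, -1.677]
contact_force: [-0.0, 0.3, -0.5]
opening: 0.0696
```

arm_command:
  plan:
    - [[0.003,0,0,0,0,0,0.07],[0.002,0,0,0,0,0,0.07],[0,0,0,0,0,0,0.07]]

```text
t: 13.27
tool_pos: [0.4942, -0.101, -0.0043]
tool_rot: [1.678, 0.822, -1.678]
contact_force: [-0.0, -0.6, 0.5]
opening: 0.07
```

```bash
python3 - <<'E'
from h import *
print(ctrl.get_obs()["contact_force"]); goto(.494,-.1,-.009,38)
look("wrist","w8",["regulator"]);snap("side","s8")
M=T()
for z in [0,.01,.02,.03,.04]: print(z,[pix("side",np.r_[(M[:3,3]+s*.035*M[:3,1]+.0*M[:3,2])[:2],z]) for s in (1,-1)])
c=cv2.imread("pics/s8.png")[230:330,220:345]
cv2.imwrite("pics/m8.png",cv2.resize(c,(750,600),interpolation=cv2.INTER_CUBIC))
E
```

```text
[-0.0463 -0.5674  0.5   ]
pos [ 0.4942 -0.101  -0.0043] head 37.87734679434339
shift [ 0.0047 -0.0008 -0.0007] turn [ 0.1227 -0.0274  0.0702]
wrist regulator 0.72 [ 0.4953 -0.102   0.0019]
0 [array([295.9527, 318.7214]), array([256.9935, 305.8925])]
0.01 [array([296.0648, 314.8381]), array([256.7963, 301.9916])]
0.02 [array([296.1785, 310.8896]), array([256.5965, 298.0273])]
0.03 [array([296.2939, 306.8744]), array([256.394 , 293.9983])]
0.04 [array([296.411 , 302.7912]), array([256.1889, 289.9033])]
```

View pics/m8.png

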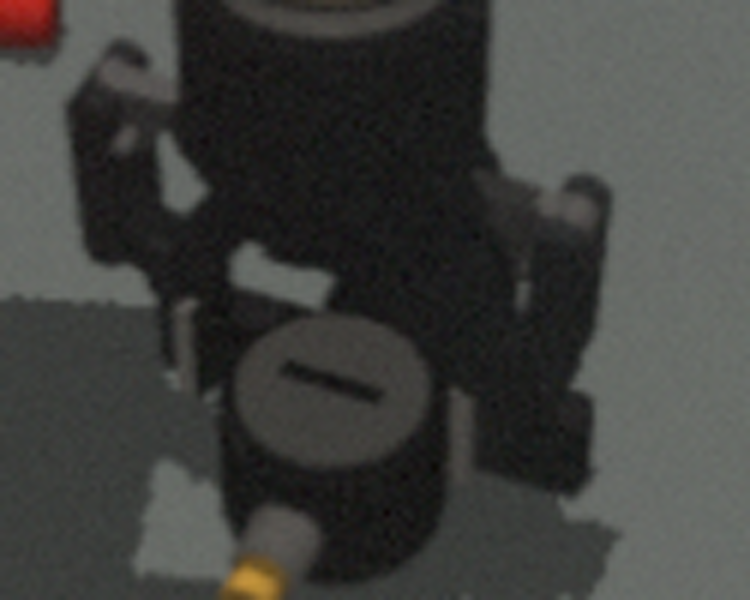

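The tips are still well above the bench, at about z 0.025. I'll go about 9 mm deeper while watching the force.

arm_command:
  plan:
    - [[0.003,0,0,0,0,0,0.07],[0,0,0,0,0,0,0.07]]

```text
t: 13.58
tool_pos: [0.4948, -0.1012, -0.0066]
tool_rot: [1.678, 0.821, -1.676]
contact_force: [0.6, 0.2, -0.2]
opening: 0.0703
```

arm_command:
  plan:
    - [[0.002,0,0,0,0,0,0.07],[0.001,0,0,0,0,0,0.07],[0,0,0,0,0,0,0.07]]

```text
t: 13.83
tool_pos: [0.495, -0.1013, -0.0098]
tool_rot: [1.678, 0.82, -1.676]
contact_force: [0.2, 0.1, -0.1]
opening: 0.0697
```

arm_command:
  plan:
    - [[0,0,-0.003,0,0,0,0.07],[0,0,-0.003,0,0,0,0.07],[0,0,-0.003,0,0,0,0.07],[0,0,0,0,0,0,0.07]]

```text
t: 14.17
tool_pos: [0.5011, -0.0935, -0.0098]
tool_rot: [1.679, 0.82, -1.676]
contact_force: [-0.0, 0.5, 0.0]
opening: 0.0702
```

```bash
python3 - <<'E'
from h import *
print(ctrl.get_obs()["contact_force"]); goto(.494,-.1,-.013,38)
look("side","s9",["regulator","mouth"]);look("top","t9",["regulator","mouth"])
E
```

```text
[-0.0325  0.4597  0.042 ]
pos [ 0.5011 -0.0935 -0.0098] head 37.89869114878286
shift [ 0.0032 -0.0016  0.0095] turn [ 0.1013 -0.0774 -0.0446]
side regulator 0.72 [ 0.4889 -0.1027 -0.0025]
side mouth 0.78 [ 0.5355 -0.0438  0.0246]
top regulator 0.95 [ 0.5001 -0.1025 -0.0024]
top mouth 0.9 [ 0.5404 -0.0444  0.0269]
```

arm_command:
  plan:
    - [[0,-0.0005,-0.003,0,0,0,0.07],[0,-0.0005,-0.003,0,0,0,0.07],[0,-0.0005,-0.003,0,0,0,0.07],[0,0,-0.003,0,0,0,0.07]]

```text
t: 14.8
tool_pos: [0.5063, -0.0842, -0.0099]
tool_rot: [1.677, 0.818, -1.679]
contact_force: [-1.6, -1.5, 1.4]
opening: 0.0699
```

```bash
python3 - <<'E'
from h import *
print(ctrl.get_obs()["contact_force"],ctrl.get_obs()["wrist_torque"]); tp(.494,-.1,38)
look("side","s9",["regulator","mouth"]);look("top","t9",["regulator","mouth"]);look("wrist","w9",["regulator","mouth"])
E
```

```text
[-1.5707 -1.5272  1.3802] [-0.2183  0.2426  0.0147]
pos [ 0.5063 -0.0842 -0.0099] head 37.96871218474006
shift [-0.0219  0.      0.0071] turn [ 0.0313  0.0929 -0.0259]
side mouth 0.64 [ 0.5401 -0.0357  0.0266]
top regulator 0.95 [ 0.5022 -0.0932 -0.0007]
top regulator 0.6 [ 0.5394  0.0931 -0.0043]
top mouth 0.86 [ 0.5456 -0.0341  0.0308]
wrist regulator 0.78 [ 0.4976 -0.0932  0.0003]
wrist mouth 0.98 [ 0.543  -0.0381  0.0228]
```

Contact: drag about 2 N, and the regulator is now moving with the fingers. Next I'll push it round an arc.

```bash
sed -i 's/,.012,h)/,-.010,h)/' h.py; python3 - <<'E'
from h import *
tp(.503,-.072,30)
E
```

```text
pos [ 0.5065 -0.0842 -0.0099] head 37.97880420491411
shift [ 0.     -0.012  -0.0204] turn [-7.9788  0.0441 -0.0337]
```

arm_command:
  plan:
    - [[0,-0.0012,-0.003,-1,0,0,0.07],[0,-0.0014,-0.003,-1,0,0,0.07],[0,-0.0014,-0.003,-1,0,0,0.07],[0,-0.0014,-0.003,-1,0,0,0.07],[0,-0.0014,-0.003,-1,0,0,0.07],[0,-0.0014,-0.003,-1,0,0,0.07],[0,-0.0014,-0.003,-1,0,0,0.07]]

```text
t: 15.83
tool_pos: [0.5109, -0.0608, -0.0099]
tool_rot: [1.585, 0.908, -1.588]
contact_force: [-0.7, -1.7, -0.1]
opening: 0.0697
```

```bash
python3 - <<'E'
from h import *
print(ctrl.get_obs()["contact_force"],ctrl.get_obs()["wrist_torque"]); tp(.508,-.045,22)
look("top","t10",["regulator","mouth"]);look("wrist","w10",["regulator","mouth","port"])
E
```

```text
[-0.7072 -1.7446 -0.0598] [-0.2318  0.0456 -0.0408]
pos [ 0.5109 -0.0608 -0.0099] head 30.322212703083096
shift [ 0.     -0.0124 -0.025 ] turn [-8.3221  0.1551 -0.091 ]
top regulator 0.52 [ 0.5085 -0.0678 -0.0027]
top mouth 0.72 [ 0.542  -0.0091  0.0296]
wrist regulator 0.63 [ 0.5034 -0.0707  0.0022]
wrist mouth 0.91 [ 0.544  -0.0089  0.0239]
```

arm_command:
  plan:
    - [[0,-0.0014,-0.0031,-1,0,0,0.07],[0,-0.0014,-0.0031,-1,0,0,0.07],[0,-0.0014,-0.0031,-1,0,0,0.07],[0,-0.0014,-0.0031,-1,0,0,0.07],[0,-0.0014,-0.0031,-1,0,0,0.07],[0,-0.0014,-0.0031,-1,0,0,0.07],[0,-0.0014,-0.0031,-1,0,0,0.07],[0,-0.0014,-0.0031,-1,0,0,0.07]]

```text
t: 16.85
tool_pos: [0.5122, -0.033, -0.0099]
tool_rot: [1.479, 1.001, -1.484]
contact_force: [0.4, -1.3, -0.1]
opening: 0.0696
```

```bash
python3 - <<'E'
from h import *
print(ctrl.get_obs()["contact_force"],ctrl.get_obs()["wrist_torque"]); tp(.5125,-.0155,15.2)
look("top","t10",["regulator","mouth"]);look("wrist","w10",["regulator","mouth","port"])
E
```

```text
[ 0.3729 -1.3274 -0.1152] [-0.2796  0.0234 -0.0143]
pos [ 0.5122 -0.033  -0.0099] head 21.71017417001915
shift [-0.     -0.0077 -0.0293] turn [-6.5099  0.2606 -0.1251]
top mouth 0.71 [ 0.5118 -0.0443 -0.0007]
top mouth 0.62 [0.5943 0.2754 0.0774]
wrist regulator 0.62 [ 0.509  -0.0439  0.0005]
wrist mouth 0.89 [0.5343 0.0242 0.0225]
```

arm_command:
  plan:
    - [[0,-0.001,-0.0031,-1,0,0,0.07],[0,-0.001,-0.0031,-1,0,0,0.07],[0,-0.001,-0.0031,-1,0,0,0.07],[0,-0.001,-0.0031,-1,0,0,0.07],[0,-0.001,-0.0031,-1,0,0,0.07],[0,-0.001,-0.0031,-1,0,0,0.07],[0,-0.001,-0.0031,-0.5,0,0,0.07],[0,-0.001,-0.0031,0,0,0,0.07]]

```text
t: 17.87
tool_pos: [0.5126, -0.0066, -0.0099]
tool_rot: [1.391, 1.07, -1.397]
contact_force: [-0.3, -2.0, 0.1]
opening: 0.0702
```

```bash
python3 - <<'E'
from h import *
print(ctrl.get_obs()["contact_force"],ctrl.get_obs()["wrist_torque"]); tp(.5218,.0186,15.2)
for i in range(3):
  look("top","t11",["regulator","mouth","port"]);look("wrist","w11",["regulator","mouth","port","cup"]);look("side","s11",["mouth","port","regulator"])
E
```

```text
[-0.3142 -1.9791  0.0833] [-0.2594  0.0215  0.059 ]
pos [ 0.5126 -0.0066 -0.0099] head 14.691329361677363
shift [-0.0001  0.0026 -0.0397] turn [ 0.5092  0.3752 -0.1586]
top regulator 0.66 [ 0.5149 -0.0187 -0.0018]
top mouth 0.71 [0.5285 0.0528 0.0277]
top port 0.87 [0.5425 0.0909 0.022 ]
wrist regulator 0.77 [ 0.5098 -0.0157 -0.0009]
wrist mouth 0.98 [0.5247 0.0544 0.0238]
wrist port 0.86 [0.5406 0.0897 0.0278]
wrist cup 0.77 [0.5413 0.0907 0.0281]
side mouth 0.65 [0.5242 0.0535 0.023 ]
side regulator 0.63 [ 0.5061 -0.0156 -0.003 ]
top regulator 0.72 [ 0.5128 -0.0159 -0.0049]
top mouth 0.63 [0.5296 0.0531 0.0277]
top port 0.71 [0.5397 0.0911 0.0228]
top port 0.66 [0.5289 0.0528 0.0292]
wrist regulator 0.59 [ 0.5061 -0.0185  0.0002]
wrist mouth 0.7 [0.5282 0.0533 0.0232]
wrist port 0.63 [0.5416 0.0904 0.0281]
wrist cup 0.69 [0.5416 0.0922 0.0255]
wrist cup 0.18 [0.5265 0.0541 0.0244]
side mouth 0.81 [0.5238 0.0529 0.0231]
side port 0.27 [ 0.724  -0.0047  0.0001]
side regulator 0.79 [ 0.5049 -0.0174 -0.0034]
top regulator 0.73 [ 0.5115 -0.0157 -0.0013]
top mouth 0.61 [0.529  0.0515 0.0259]
top port 0.94 [0.5417 0.0916 0.0237]
wrist regulator 0.91 [ 0.5068 -0.0191  0.0022]
wrist mouth 0.71 [0.5264 0.0529 0.0252]
wrist mouth 0.27 [0.541  0.0915 0.0253]
wrist port 0.85 [0.5439 0.0941 0.026 ]
wrist cup 0.7 [0.5417 0.0917 0.0249]
side mouth 0.95 [0.5235 0.0529 0.0227]
side regulator 0.75 [ 0.503  -0.0162 -0.002 ]
```

View pics/w11.png

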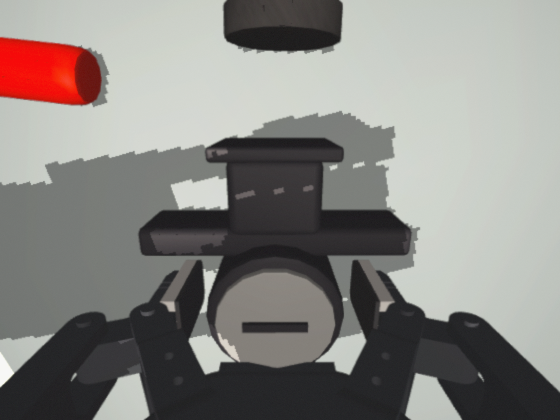

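View 11: the wings are level and square. The flange centre is near column 274, and the cup centre near 283. Next, the lateral offset from these rays.

```bash
python3 - <<'E'
from h import *
s=np.array([np.sin(np.radians(15.2)),np.cos(np.radians(15.2))]); x=np.array([s[1],-s[0]]); o=np.array([.5415,.091])
for u,z in [((206,141),.046),((342,141),.046),((224,35),.024),((342,33),.024),((283,50),.047),((139,245),.032),((411,245),.032),((275,318),.048)]:
    p=ray("wrist",u,z)[:2]-o; print(u,z,"stand x,y mm",1e3*p@x,1e3*p@s)
M=T(); print("tool in stand",1e3*(M[:2,3]-o)@x,1e3*(M[:2,3]-o)@s)
E
```

```text
(206, 141) 0.046 stand x,y mm -29.131037490184678 -37.79770725688095
(342, 141) 0.046 stand x,y mm 20.19575273844409 -37.38735475540433
(224, 35) 0.024 stand x,y mm -24.621182315026196 1.6660280664130593
(342, 33) 0.024 stand x,y mm 22.052690203330627 2.875720274814991
(283, 50) 0.047 stand x,y mm -1.664447519760943 -7.535795169086577
(139, 245) 0.032 stand x,y mm -65.112148931978 -85.21967753188265
(411, 245) 0.032 stand x,y mm 57.653488047908574 -84.3281849002398
(275, 318) 0.048 stand x,y mm -3.59720646923549 -111.51124168563327
tool in stand -2.2080114085545626 -102.15342204799215
```

arm_command:
  plan:
    - [[0,0.0005,-0.0031,0.3,0,0,0.07],[0,0.0005,-0.0031,0.2,0,0,0.07],[0,0.0005,-0.0031,0,0,0,0.07],[0,0.0005,-0.0031,0,0,0,0.07],[0,0.0005,-0.0031,0,0,0,0.07],[0,0.0005,-0.0031,0,0,0,0.07],[0,0.0003,-0.0031,0,0,0,0.07]]

```text
t: 20.4
tool_pos: [0.5218, 0.0131, -0.0099]
tool_rot: [1.395, 1.063, -1.407]
contact_force: [-0.8, -2.7, 1.2]
opening: 0.0701
```

```bash
cat >> h.py <<'E'
s=np.array([np.sin(np.radians(15.2)),np.cos(np.radians(15.2))]); sx=np.array([s[1],-s[0]]); o0=np.array([.5415,.091])
def st(p): p=np.asarray(p)[:2]-o0; return 1e3*np.array([p@sx,p@s])
def rep():
    M=T(); o=ctrl.get_obs(); f=o["contact_force"]; print("t",o["t"],"tool",st(M[:2,3]),"head",np.degrees(np.arctan2(-M[0,2],-M[1,2])),"F stand x,y",f[:2]@sx,f[:2]@s,"z",f[2])
def avg(cam,names,n=4):
    A={k:[] for k in names}
    for i in range(n):
        M=c2w(cam); get_image(cam)
        for k in names:
            for r in mark_of(cam,k)[:1]: A[k].append(st((M@np.append(r["at"],1))[:3]))
    for k in names: print(cam,k,np.median(A[k],0) if A[k] else None)
E
python3 - <<'E'
from h import *
rep(); look("wrist","w12",[])
avg("wrist",["mouth","port","regulator"]);avg("top",["mouth","port","regulator"])
rep()
E
```

```text
t 20.4 tool [  1.4042 -80.3144] head 15.28756828376443 F stand x,y -0.020367623722585146 -2.836720704981307 z 1.1511681459019878
wrist mouth [  1.7182 -18.1101]
wrist port [ 0.4256 -0.5175]
wrist regulator [  2.4284 -92.3028]
top mouth [  2.7015 -19.8598]
top port [-0.2073 -0.2213]
top regulator [  4.6556 -88.8578]
t 22.05 tool [  1.2725 -80.6767] head 15.298093924450491 F stand x,y 0.5378931591620485 0.3399073184243328 z 0.021776046542809343
```

View pics/w12.png

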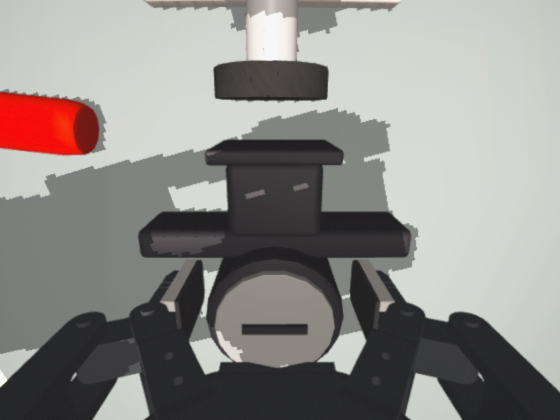

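View 12: the cup is centred at column 271, the flange at 274, and the plate edge and wings are level, so it is square. Now the lateral offset.

```bash
python3 - <<'E'
from h import *
for u,z in [((206,142),.046),((342,142),.046),((214,95),.024),((328,95),.024),((246,50),.024),((296,50),.024),((147,3),.012),((400,3),.012),((139,245),.032),((411,245),.032),((275,318),.048)]:
    print(u,z,st(ray("wrist",u,z)))
E
python3 - <<'E'
from h import *
import cv2
im=cv2.imread("pics/w12.png",0).astype(int)
for r in (72,85): 
    g=im[r]; print(r,[i for i in range(195,350) if abs(g[i+1]-g[i-1])>50])
for r in (142,146,150):
    g=im[r]; print(r,[i for i in range(195,355) if abs(g[i+1]-g[i-1])>40])
E
```

```text
(206, 142) 0.046 [-24.9449 -16.2008]
(342, 142) 0.046 [ 24.3024 -16.2686]
(214, 95) 0.024 [-25.1881   0.8384]
(328, 95) 0.024 [21.9253  0.776 ]
(246, 50) 0.024 [-11.4992  17.8668]
(296, 50) 0.024 [ 8.4302 17.8441]
(147, 3) 0.012 [-53.7825  38.6067]
(400, 3) 0.012 [52.7446 38.5435]
(139, 245) 0.032 [-61.3888 -62.9484]
(411, 245) 0.032 [ 61.2597 -63.2209]
(275, 318) 0.048 [ -0.1669 -89.7975]
72 [212, 213, 214, 327, 328, 329]
85 [213, 214, 215, 327, 328]
142 [218, 219, 220, 221, 222, 328, 329]
146 [212, 213, 214, 215, 334, 335]
150 [206, 207, 341, 342]
```

arm_command:
  plan:
    - [[0,-0.0004,-0.003,0,0,0,0.07],[0,-0.0004,-0.003,0,0,0,0.07],[0,-0.0003,-0.003,0,0,0,0.07],[0,-0.0003,-0.003,0,0,0,0.07]]

```text
t: 22.38
tool_pos: [0.5235, 0.0241, -0.01]
tool_rot: [1.394, 1.06, -1.409]
contact_force: [-0.5, -2.4, 0.7]
opening: 0.07
```

```bash
python3 - <<'E'
from h import *
rep(); snap("wrist","w13")
im=cv2.imread("pics/w13.png",0).astype(int)
g=im[:,271]; print([i for i in range(90,180) if abs(g[i+1]-g[i-1])>25])
for r in (100,105,110,115,146,150,154):
    g=im[r]; e=[i for i in range(185,365) if abs(g[i+1]-g[i-1])>35]; print(r,e[:3],e[-3:])
def edges(name): 
    for r in cut_out("wrist",name)[:1]:
        m=r["mask"]; ys,xs=np.nonzero(m); print(name,r["conf"],xs.min(),xs.max(),ys.min(),ys.max())
edges("cup");edges("regulator")
E
```

```text
t 22.3833 tool [  0.1292 -69.2881] head 15.316915453059728 F stand x,y 0.15745559513191182 -2.39799385350948 z 0.7396869661389525
[94, 95, 96, 129, 130, 131, 138, 139, 140]
100 [217, 218, 219] [329, 330, 331]
105 [217, 218, 219] [329, 330, 331]
110 [217, 218, 219] [330, 346, 347]
115 [218, 219, 329] [330, 355, 356]
146 [212, 213, 214] [335, 336, 337]
150 [197, 206, 207] [207, 342, 343]
154 [205, 217, 218] [355, 359, 360]
cup 0.84 218 329 34 130
regulator 0.76 139 410 139 367
```

```bash
python3 - <<'E'
from h import *
for a,b,z in [((206.5,150),(342.5,150),.044),((218,112),(330,112),.024),((218,112),(330,112),.027)]:
    p,q=st(ray("wrist",a,z)),st(ray("wrist",b,z)); print((p+q)/2,q-p)
print(st(ray("wrist",(271,139),.046)),st(ray("wrist",(271,130),.046)))
E
```

```text
[-1.3893 -7.4033] [50.3934 -0.0745]
[-1.6369  5.9373] [46.8892 -0.0561]
[-1.6212  5.9639] [45.8743 -0.0549]
[-2.6427 -3.2618] [-2.623  -0.0975]
```

arm_command:
  plan:
    - [[0,0,-0.002,0,0,0,0.07],[0,0,-0.002,0,0,0,0.07]]

```text
t: 22.7
tool_pos: [0.5245, 0.0283, -0.0101]
tool_rot: [1.393, 1.061, -1.409]
contact_force: [-1.0, -2.2, 0.3]
opening: 0.0701
```

arm_command:
  plan:
    - [[0,0,-0.001,0,0,0,0.07]]

```text
t: 22.78
tool_pos: [0.5247, 0.0293, -0.0101]
tool_rot: [1.393, 1.061, -1.409]
contact_force: [-1.0, -2.9, 0.9]
opening: 0.0702
```

arm_command:
  plan:
    - [[0,0,-0.001,0,0,0,0.07]]

```text
t: 22.87
tool_pos: [0.525, 0.0302, -0.0101]
tool_rot: [1.393, 1.061, -1.409]
contact_force: [-0.4, -2.4, 0.8]
opening: 0.0698
```

arm_command:
  plan:
    - [[0,0,-0.001,0,0,0,0.07]]

```text
t: 22.95
tool_pos: [0.5252, 0.0311, -0.0101]
tool_rot: [1.392, 1.061, -1.409]
contact_force: [0.0, -3.1, 1.1]
opening: 0.0705
```

arm_command:
  plan:
    - [[0,0,-0.001,0,0,0,0.07]]

```text
t: 23.03
tool_pos: [0.5254, 0.0316, -0.01]
tool_rot: [1.391, 1.06, -1.41]
contact_force: [-2.8, -6.3, 1.5]
opening: 0.0701
```

arm_command:
  plan:
    - [[0,0,-0.001,0,0,0,0.07]]

```text
t: 23.12
tool_pos: [0.5253, 0.0316, -0.0101]
tool_rot: [1.388, 1.059, -1.411]
contact_force: [-2.1, -6.4, 1.5]
opening: 0.0699
```

arm_command:
  plan:
    - [[0,0,-0.0005,0,0,0,0.07]]

```text
t: 23.2
tool_pos: [0.5253, 0.0315, -0.0101]
tool_rot: [1.387, 1.058, -1.412]
contact_force: [-1.3, -3.5, 1.5]
opening: 0.0703
```

arm_command:
  plan:
    - [[0,0,-0.0005,0,0,0,0.07]]

```text
t: 23.28
tool_pos: [0.5253, 0.0314, -0.01]
tool_rot: [1.386, 1.058, -1.413]
contact_force: [-2.1, -4.3, 1.0]
opening: 0.0701
```

```bash
python3 - <<'E'
from h import *
rep(); goto(.5253,.0314,-.01,15.3)
E
```

```text
t 23.2833 tool [ -0.0185 -61.732 ] head 15.243059290904132 F stand x,y -0.8842128355211564 -4.739204652602043 z 0.9547101120125479
pos [ 0.5253  0.0314 -0.01  ] head 15.243059290904132
shift [-0.  0.  0.] turn [ 0.0576  1.156  -0.0661]
```

arm_command:
  plan:
    - [[0,0,-0.001,0,0.3,0,0.07],[0,0,-0.0013,0,0.2,0,0.07]]

```text
t: 23.45
tool_pos: [0.5254, 0.0319, -0.0101]
tool_rot: [1.389, 1.061, -1.41]
contact_force: [-2.8, -7.9, 1.6]
opening: 0.0703
```

```bash
python3 - <<'E'
from h import *
rep(); goto(.5253,.0314,-.01,15.3)
E
```

```text
t 23.45 tool [ -0.0538 -61.2176] head 15.212492985120537 F stand x,y -0.6002243958756471 -8.374716898254649 z 1.6348109034010534
pos [ 0.5254  0.0319 -0.0101] head 15.212492985120537
shift [-0.0001  0.      0.0005] turn [ 0.0878  0.8771 -0.0367]
```

arm_command:
  plan:
    - [[0,0,-0.0015,0,0.2,0,0.07],[0,0,-0.0016,0,0.2,0,0.07]]

```text
t: 23.62
tool_pos: [0.5255, 0.0322, -0.0101]
tool_rot: [1.39, 1.063, -1.41]
contact_force: [-2.9, -9.9, 2.7]
opening: 0.0697
```

arm_command:
  plan:
    - [[0,0,-0.0016,0,0.2,0,0.07],[0,0,-0.0016,0,0.2,0,0.07]]

```text
t: 23.78
tool_pos: [0.5255, 0.0322, -0.0101]
tool_rot: [1.39, 1.064, -1.41]
contact_force: [-2.3, -8.8, 2.6]
opening: 0.0702
```

arm_command:
  plan:
    - [[0,0,-0.0018,0,0.2,0,0.07],[0,0,-0.0018,0,0.2,0,0.07],[0,0,-0.0018,0,0.2,0,0.07]]

```text
t: 24.03
tool_pos: [0.5254, 0.0323, -0.0101]
tool_rot: [1.389, 1.066, -1.411]
contact_force: [-4.3, -9.3, 1.6]
opening: 0.0701
```

arm_command:
  plan:
    - [[0,0,-0.0018,0,0.2,0,0.07],[0,0,-0.0018,0,0.2,0,0.07],[0,0,-0.0018,0,0.2,0,0.07],[0,0,-0.0018,0,0.2,0,0.07],[0,0,-0.0018,0,0.2,0,0.07]]

```text
t: 24.45
tool_pos: [0.5254, 0.0323, -0.0101]
tool_rot: [1.388, 1.067, -1.413]
contact_force: [-4.0, -9.6, 3.5]
opening: 0.0698
```

arm_command:
  plan:
    - [[0,0,-0.0018,0,0.2,0,0.07],[0,0,-0.0018,0,0.2,0,0.07],[0,0,-0.0018,0,0.2,0,0.07],[0,0,-0.0018,0,0.2,0,0.07],[0,0,-0.0018,0,0.2,0,0.07],[0,0,-0.0018,0,0.2,0,0.07]]

```text
t: 24.95
tool_pos: [0.5253, 0.0323, -0.01]
tool_rot: [1.386, 1.069, -1.415]
contact_force: [-4.5, -9.2, 3.2]
opening: 0.0701
```

```bash
python3 - <<'E'
from h import *
rep(); goto(.5253,.0314,-.01,15.3)
E
```

```text
t 24.95 tool [ -0.2145 -60.8562] head 15.139132527434986 F stand x,y -1.930773469827983 -10.05362220544634 z 3.1944556995698843
pos [ 0.5253  0.0323 -0.01  ] head 15.139132527434986
shift [0.     0.0002 0.0009] turn [0.1578 0.8428 0.4166]
```

arm_command:
  plan:
    - [[0,0.0002,-0.0019,0,0.2,0,0.07],[0,0.0002,-0.0019,0,0.2,0,0.07],[0,0.0002,-0.0019,0,0.2,0,0.07],[0,0.0002,-0.0019,0,0.2,0,0.07],[0,0.0002,-0.0019,0,0.2,0,0.07],[0,0.0002,-0.0019,0,0.2,0,0.07]]

```text
t: 25.45
tool_pos: [0.5252, 0.0323, -0.0098]
tool_rot: [1.382, 1.073, -1.42]
contact_force: [-5.0, -10.2, 4.2]
opening: 0.0698
```

```bash
python3 - <<'E'
from h import *
rep()
E
```

```text
t 25.45 tool [ -0.3633 -60.9319] head 15.130289607700318 F stand x,y -2.167730984442579 -11.174284785650588 z 4.195266022255733
```

arm_command:
  plan:
    - [[0,0.0002,-0.0019,0,0.2,0,0.07],[0,0.0002,-0.0019,0,0.2,0,0.07],[0,0.0002,-0.0019,0,0.2,0,0.07],[0,0.0002,-0.0019,0,0.2,0,0.07],[0,0.0002,-0.0019,0,0.2,0,0.07],[0,0.0002,-0.0019,0,0.2,0,0.07]]

```text
t: 25.95
tool_pos: [0.5249, 0.0323, -0.0095]
tool_rot: [1.378, 1.077, -1.427]
contact_force: [-5.0, -9.2, 4.3]
opening: 0.0699
```

```bash
python3 - <<'E'
from h import *
rep(); avg("wrist",["mouth","port"],2);avg("top",["mouth","port"],2)
snap("wrist","w14")
im=cv2.imread("pics/w14.png",0).astype(int)
for r in (110,115,120,125,150):
    g=im[r]; e=[i for i in range(185,365) if abs(g[i+1]-g[i-1])>30]; print(r,e[:4],e[-4:])
E
```

```text
t 25.95 tool [ -0.6273 -60.9757] head 15.161462514772234 F stand x,y -2.385791705914083 -10.13932380503413 z 4.292751323792462
wrist mouth [ 2.0242 -0.0418]
wrist port [ 1.9282 -0.864 ]
top mouth [1.7252 0.4774]
top port None
110 [296, 297, 298, 301] [301, 302, 311, 312]
115 [222, 223, 251, 254] [285, 286, 298, 299]
120 [218, 219, 220, 329] [219, 220, 329, 330]
125 [218, 219, 220, 221] [220, 221, 329, 330]
150 [199, 206, 207, 208] [208, 339, 340, 341]
```

Seal press held for over 2 s at about 10 N total. Next I'll release: open the jaws so nothing rubs the body, then back off and lift.

arm_command:
  plan:
    - [[0,0,0,0,0,0,0.07],[0,0,0.0003,0,0,0,0.078],[0,0,0.001,0,0,0,0.085],[0,0,0.002,0,0,0,0.085],[0,0,0.003,0,0,0,0.085],[0,0,0.004,0,0,0,0.085]]

```text
t: 27.1
tool_pos: [0.5223, 0.0241, -0.0096]
tool_rot: [1.383, 1.08, -1.424]
contact_force: [-0.3, -0.5, 1.2]
opening: 0.0848
```

```bash
python3 - <<'E'
from h import *
rep(); b=o0+s*-.0745; print("lift target"); goto(b[0],b[1],.09,15.2)
avg("wrist",["mouth","regulator","port"],2);avg("top",["mouth","regulator"],2)
E
```

```text
t 27.1 tool [ -0.9787 -69.5737] head 15.190422072369428 F stand x,y -0.194967050634686 -0.550959191883768 z 1.2364500476114688
lift target
pos [ 0.5223  0.0241 -0.0096] head 15.190422072369428
shift [-0.0995 -0.001   0.0063] turn [0.0014 0.8134 1.1514]
wrist mouth [-0.1654 -1.8619]
wrist regulator [ -0.3429 -75.1798]
wrist port [ 2.3217 -0.1273]
top mouth [ 0.9883 -2.1685]
top regulator [  6.2256 -71.7348]
```

arm_command:
  plan:
    - [[0,0,0.003,0,0.4,0.5,0.085],[-0.005,0,0,0,0.4,0.5,0.085],[-0.01,0,0,0,0,0,0.085],[-0.02,0,0,0,0,0,0.085],[-0.025,0,0,0,0,0,0.085],[-0.025,0,0,0,0,0,0.085],[-0.025,0,0,0,0,0,0.085],[-0.025,0,0,0,0,0,0.085],[-0.02,0,0,0,0,0,0.03],[0,0,0,0,0,0,0]]

```text
t: 28.63
tool_pos: [0.5194, 0.0202, 0.1569]
tool_rot: [1.404, 1.073, -1.403]
contact_force: [-0.1, -0.1, 0.1]
opening: 0.0637
```

```bash
python3 - <<'E'
from h import *
rep(); b=o0+s*.196-sx*.001; goto(b[0],b[1],.15,15.2)
avg("wrist",["mouth","regulator","port"],2);avg("top",["mouth","regulator","port","pedal_pad"],2);avg("side",["mouth","regulator","port","pedal_pad"],2)
E
```

```text
t 28.6333 tool [ -2.7945 -74.146 ] head 15.285911075339104 F stand x,y -0.027028478070922454 -0.13484350349963228 z 0.05404328489545107
pos [0.5194 0.0202 0.1569] head 15.285911075339104
shift [ 0.0072  0.0014 -0.2701] turn [-0.0859 -0.0687  0.069 ]
wrist mouth [ 0.5247 -0.9981]
wrist regulator [  1.4932 -75.4615]
wrist port [0.1198 0.3988]
top mouth [ 1.6761 -0.0055]
top regulator [  6.2366 -70.4044]
top port [ 0.4511 -0.8644]
top pedal_pad [  2.9326 190.9777]
side mouth [-3.8685 -0.6508]
side regulator [ -2.7537 -75.301 ]
side port [-1.029  -1.3132]
side pedal_pad [ -0.7403 191.6034]
```

The regulator is seated: mouth and port agree to about 1 mm. On to the pedal.

arm_command:
  plan:
    - [[0,0,-0.015,0,0,0,0],[0,0,-0.028,0,0,0,0],[0,0,-0.028,0,0,0,0],[0,0,-0.028,0,0,0,0],[0,0,-0.028,0,0,0,0],[0,0,-0.028,0,0,0,0],[0,0,-0.028,0,0,0,0],[0,0,-0.028,0,0,0,0],[0,0,-0.028,0,0,0,0],[0,0,-0.025,0,0,0,0],[0,0,0,0,0,0,0],[0,0,0,0,0,0,0]]

```text
t: 31.03
tool_pos: [0.5899, 0.2864, 0.1494]
tool_rot: [1.401, 1.076, -1.413]
contact_force: [0.6, -0.2, 0.0]
opening: -0.0006
```

```bash
python3 - <<'E'
from h import *
rep(); b=o0+s*.196-sx*.001; goto(b[0],b[1],.09,15.2); print(ctrl.get_obs()["opening"])
E
```

```text
t 31.0333 tool [ -4.5638 201.2804] head 15.496080693066798 F stand x,y 0.6305962086374743 -0.03711645323119792 z 0.03910011765003585
pos [0.5899 0.2864 0.1494] head 15.496080693066798
shift [0.0593 0.0042 0.0052] turn [-0.2964  0.0706  0.5601]
-0.0005667117946628177
```

arm_command:
  plan:
    - [[0.01,0.002,0.0025,-0.3,0,0.3,0],[0.015,0.002,0.0025,0,0,0.3,0],[0.012,0,0,0,0,0,0],[0.01,0,0,0,0,0,0],[0.003,0,0,0,0,0,0],[0,0,0,0,0,0,0]]

```text
t: 31.53
tool_pos: [0.5915, 0.2756, 0.0944]
tool_rot: [1.401, 1.068, -1.405]
contact_force: [0.3, 0.2, 0.3]
opening: 0.0002
```

```bash
python3 - <<'E'
from h import *
rep(); b=o0+s*.196-sx*.001; goto(b[0],b[1],.08,15.2)
E
```

```text
t 31.5333 tool [ -0.1692 191.2865] head 15.334645735378656 F stand x,y 0.21490618508806536 0.24634023320600695 z 0.2751424990945519
pos [0.5915 0.2756 0.0944] head 15.334645735378656
shift [ 0.0144 -0.0009 -0.0048] turn [-0.1346  0.1878 -0.0365]
```

arm_command:
  plan:
    - [[0.004,0,-0.003,0,0,0,0],[0.004,0,-0.002,0,0,0,0],[0.003,0,0,0,0,0,0],[0.003,0,0,0,0,0,0]]

```text
t: 31.87
tool_pos: [0.5939, 0.2803, 0.0806]
tool_rot: [1.404, 1.067, -1.404]
contact_force: [-0.1, 0.4, 0.4]
opening: 0.0003
```

arm_command:
  plan:
    - [[0.003,0,0,0,0,0,0],[0.003,0,0,0,0,0,0]]

```text
t: 32.03
tool_pos: [0.5944, 0.2807, 0.0746]
tool_rot: [1.404, 1.066, -1.402]
contact_force: [-0.0, 0.0, 0.0]
opening: 0.0001
```

arm_command:
  plan:
    - [[0.003,0,0,0,0,0,0],[0.003,0,0,0,0,0,0]]

```text
t: 32.2
tool_pos: [0.5947, 0.2809, 0.0684]
tool_rot: [1.405, 1.066, -1.402]
contact_force: [0.1, -0.9, -0.3]
opening: 0.0
```

```bash
python3 - <<'E'
from h import *
rep(); print(T()[2,3])
E
```

```text
t 32.2 tool [  1.5188 197.2464] head 15.36651792137202 F stand x,y 0.3140684334805783 -0.8796101109960631 z -0.2619646267490328
0.0684298817801043
```

arm_command:
  plan:
    - [[0.003,0,0,0,0,0,0],[0.002,0,0,0,0,0,0]]

```text
t: 32.37
tool_pos: [0.5946, 0.281, 0.0627]
tool_rot: [1.404, 1.066, -1.402]
contact_force: [-0.6, -0.2, 0.0]
opening: -0.0002
```

arm_command:
  plan:
    - [[0.002,0,0,0,0,0,0],[0.002,0,0,0,0,0,0]]

```text
t: 32.53
tool_pos: [0.5946, 0.2809, 0.0582]
tool_rot: [1.404, 1.066, -1.402]
contact_force: [0.1, -0.1, 0.2]
opening: -0.0001
```

arm_command:
  plan:
    - [[0.002,0,0,0,0,0,0],[0.002,0,0,0,0,0,0]]

```text
t: 32.7
tool_pos: [0.5946, 0.2809, 0.0538]
tool_rot: [1.404, 1.066, -1.402]
contact_force: [0.5, -0.6, -0.1]
opening: 0.0001
```

arm_command:
  plan:
    - [[0.002,0,0,0,0,0,0],[0.002,0,0,0,0,0,0]]

```text
t: 32.87
tool_pos: [0.5951, 0.2818, 0.0506]
tool_rot: [1.406, 1.067, -1.4]
contact_force: [-1.1, 1.1, 3.0]
opening: 0.0003
```

arm_command:
  plan:
    - [[0.002,0,0,0,0,0,0],[0.002,0,0,0,0,0,0]]

```text
t: 33.03
tool_pos: [0.5956, 0.2828, 0.0478]
tool_rot: [1.408, 1.068, -1.399]
contact_force: [-2.2, 1.3, 3.0]
opening: 0.0001
```

arm_command:
  plan:
    - [[0.003,0,0,0,0,0,0],[0.003,0,0,0,0,0,0],[0.003,0,0,0,0,0,0]]

```text
t: 33.28
tool_pos: [0.5967, 0.2844, 0.0403]
tool_rot: [1.412, 1.069, -1.395]
contact_force: [-2.8, 2.0, 4.9]
opening: -0.0
```

```bash
python3 - <<'E'
from h import *
rep(); goto(*(o0+s*.200),.03,15.2)
avg("side",["pedal_pad"],2)
E
```

```text
t 33.2833 tool [  2.5942 201.1562] head 15.345096828304799 F stand x,y -3.176579084763222 1.1834459809405018 z 4.896248965877904
pos [0.5967 0.2844 0.0403] head 15.345096828304799
shift [ 0.0102 -0.0027  0.0012] turn [-0.1465 -0.3859 -0.4047]
side pedal_pad [ -0.5072 195.7288]
```

arm_command:
  plan:
    - [[0.003,-0.0005,0,0,-0.1,-0.1,0],[0.003,-0.0005,0.0005,0,-0.1,-0.1,0],[0.003,-0.0005,0.0005,0,-0.1,-0.1,0]]

```text
t: 33.73
tool_pos: [0.5971, 0.285, 0.0336]
tool_rot: [1.41, 1.069, -1.397]
contact_force: [-1.3, 3.1, 5.8]
opening: 0.0003
```

arm_command:
  plan:
    - [[0.003,-0.0005,0.0005,0,-0.1,-0.1,0],[0.003,-0.0005,0.0005,0,-0.1,-0.1,0]]

```text
t: 33.9
tool_pos: [0.5974, 0.2858, 0.0293]
tool_rot: [1.41, 1.07, -1.398]
contact_force: [-0.1, 3.4, 6.8]
opening: -0.0
```

arm_command:
  plan:
    - [[0.003,-0.0005,0.0005,0,-0.1,-0.1,0],[0.003,-0.0005,0.0005,0,-0.1,-0.1,0]]

```text
t: 34.07
tool_pos: [0.5976, 0.2865, 0.0251]
tool_rot: [1.41, 1.071, -1.399]
contact_force: [-1.6, 3.2, 6.9]
opening: -0.0004
```

```bash
python3 - <<'E'
from h import *
rep(); goto(*(o0+s*.200),.025,15.2)
E
```

```text
t 34.0667 tool [  2.837  203.3734] head 15.381989007217104 F stand x,y -2.377794108090053 2.7004641230916535 z 6.851669876668793
pos [0.5976 0.2865 0.0251] head 15.381989007217104
shift [ 0.0001 -0.0028  0.0034] turn [-0.1825 -0.3201 -0.1806]
```

arm_command:
  plan:
    - [[0.003,-0.0003,0.0005,0,-0.1,0,0]]

```text
t: 34.15
tool_pos: [0.5977, 0.2868, 0.023]
tool_rot: [1.41, 1.07, -1.398]
contact_force: [-1.9, 3.0, 5.7]
opening: -0.0001
```

arm_command:
  plan:
    - [[0.003,-0.0003,0.0005,0,-0.1,0,0]]

```text
t: 34.23
tool_pos: [0.5979, 0.287, 0.0222]
tool_rot: [1.409, 1.069, -1.399]
contact_force: [-9.4, -0.1, 21.6]
opening: -0.0
```

arm_command:
  plan:
    - [[0.002,-0.0003,0.0005,0,-0.1,0,0]]

```text
t: 34.32
tool_pos: [0.5978, 0.2869, 0.0225]
tool_rot: [1.408, 1.068, -1.4]
contact_force: [-6.5, -0.4, 12.1]
opening: 0.0003
```

arm_command:
  plan:
    - [[0.002,-0.0003,0.0005,0,-0.1,0,0]]

```text
t: 34.4
tool_pos: [0.5978, 0.2868, 0.0227]
tool_rot: [1.407, 1.067, -1.4]
contact_force: [-4.3, 1.7, 10.7]
opening: 0.0001
```

Stop reached: a stiff rise at z 0.022, peaking at about 23.6 N. I'll hold more gently for over a second.

arm_command:
  plan:
    - [[0.0022,-0.0002,0.0002,0,0,0,0],[0.0022,-0.0002,0.0002,0,0,0,0]]

```text
t: 34.57
tool_pos: [0.5978, 0.2868, 0.0225]
tool_rot: [1.406, 1.067, -1.4]
contact_force: [-5.7, 0.4, 13.2]
opening: 0.0
```

arm_command:
  plan:
    - [[0.0023,-0.0002,0.0002,0,0,0,0],[0.0023,-0.0002,0.0002,0,0,0,0],[0.0023,-0.0002,0.0002,0,0,0,0],[0.0023,-0.0002,0.0002,0,0,0,0]]

```text
t: 34.9
tool_pos: [0.5978, 0.2868, 0.0225]
tool_rot: [1.405, 1.068, -1.4]
contact_force: [-6.1, 0.8, 14.3]
opening: -0.0001
```

arm_command:
  plan:
    - [[0.0023,-0.0002,0.0002,0,0,0,0],[0.0023,-0.0002,0.0002,0,0,0,0],[0.0023,-0.0002,0.0002,0,0,0,0],[0.0023,-0.0002,0.0002,0,0,0,0],[0.0023,-0.0002,0.0002,0,0,0,0],[0.0023,-0.0002,0.0002,0,0,0,0],[0.0023,-0.0002,0.0002,0,0,0,0]]

```text
t: 35.48
tool_pos: [0.5978, 0.2868, 0.0225]
tool_rot: [1.404, 1.068, -1.4]
contact_force: [-6.1, 0.1, 14.4]
opening: 0.0
```

arm_command:
  plan:
    - [[0.0023,-0.0002,0.0002,0,0,0,0],[0.0023,-0.0002,0.0002,0,0,0,0],[0.0023,-0.0002,0.0002,0,0,0,0],[0.0023,-0.0002,0.0002,0,0,0,0],[0.0023,-0.0002,0.0002,0,0,0,0]]

```text
t: 35.9
tool_pos: [0.5978, 0.2868, 0.0225]
tool_rot: [1.403, 1.069, -1.4]
contact_force: [-5.7, -0.2, 13.7]
opening: -0.0
```

```bash
python3 - <<'E'
from h import *
rep()
for c in ["side"]:
  M=c2w(c);get_image(c);print([(M@np.append(r["at"],1))[:3] for r in mark_of(c,"pedal_pad")[:1]])
E
```

```text
t 35.9 tool [  2.9856 203.6603] head 15.204961046185296 F stand x,y -5.453937397058885 -1.7005538980592858 z 13.723935065008737
[array([0.5911, 0.2856, 0.0564])]
```

arm_command:
  plan:
    - [[0,0,0,0,0,0,0],[-0.004,0,0,0,0,0,0],[-0.005,0,0,0,0,0,0],[-0.005,0,0,0,0,0,0],[-0.006,0,0,0,0,0,0],[-0.006,0,0,0,0,0,0],[-0.008,0,0,0,0,0,0],[-0.015,0,0,0,0,0,0],[-0.025,0,0,0,0,0,0],[-0.03,0,0,0,0,0,0],[-0.03,0,0,0,0,0,0],[-0.02,0,0,0,0,0,0],[0,0,0,0,0,0,0]]

```text
t: 37.08
tool_pos: [0.5945, 0.2839, 0.1831]
tool_rot: [1.392, 1.068, -1.41]
contact_force: [-0.2, 0.9, 0.4]
opening: -0.0002
```

```bash
python3 - <<'E'
from h import *
rep()
for c in ["top","side"]: look(c,c+"F",["mouth","regulator","port","pedal_pad","retaining_ring","screwdriver","grease_jar"]); avg(c,["mouth","port","regulator"],3)
avg("wrist",["mouth","port","regulator"],3)
E
```

```text
t 37.0833 tool [  0.5675 200.0968] head 15.196740997025113 F stand x,y -0.39010531936439424 0.8584324467099637 z 0.3686624557093874
top mouth 0.73 [0.5408 0.0897 0.0283]
top regulator 0.65 [ 0.5255  0.0185 -0.0015]
top port 0.74 [0.5388 0.0913 0.0252]
top pedal_pad 0.74 [0.5925 0.2779 0.0786]
top retaining_ring 0.89 [0.7237 0.0012 0.0004]
top screwdriver 0.94 [ 0.3719  0.1375 -0.0006]
top grease_jar 0.96 [0.7341 0.1522 0.0021]
top mouth [-0.2129 -2.0953]
top port [ 0.2757 -0.6563]
top regulator [  6.1648 -72.5749]
side mouth 0.58 [0.5354 0.0916 0.0267]
side regulator 0.82 [ 0.5196  0.02   -0.0044]
side regulator 0.38 [ 0.7298  0.1523 -0.005 ]
side port 0.92 [0.5401 0.0922 0.0234]
side pedal_pad 0.63 [0.5939 0.2744 0.0812]
side retaining_ring 0.92 [ 0.7239 -0.004  -0.0022]
side screwdriver 0.98 [0.3649 0.1401 0.0016]
side screwdriver 0.38 [0.5419 0.0881 0.0271]
side grease_jar 0.65 [ 0.7274  0.1533 -0.0057]
side mouth [-4.4491  0.2977]
side port [-1.4695 -0.1477]
side regulator [ -2.6524 -77.2053]
wrist mouth None
wrist port None
wrist regulator None
```

```bash
python3 -c "
from h import *
print(finish_job())"
```

```text
the job is handed in; nothing more can be done
None
```

The leak check is done and the job is handed in at about 38 s.

**Seal press:** I slid the regulator onto the cup with open fingers behind both wings. I then held it at about 10–11 N for about 2 s. The bench drag read about 2–2.5 N, so roughly 8 N reached the cup. The fingers then opened and backed off without moving the regulator.

**Pedal:** I pressed it with the closed fingertips to a clear hard stop and held it at about 13–15 N for about 1.5 s. The pad read about 56 mm high, against 52 mm nominal and a few mm of camera error. The highest reading was about 23.6 N, just as it reached the stop, so close to the 25 N limit. The pad is back at about 79–81 mm.

**Last checks:**
- **Fit on the cup:** the mouth and port agree within about 2 mm along the push direction. Sideways the top camera shows about 0.5 mm and the side camera about 3 mm. I put the 3 mm down to that camera's usual offset on the mouth.
- **Squareness:** the wings were level with the stand's base plate in the last wrist picture I viewed, taken about 17 mm before contact.
- **Not confirmed:** the wrist camera could not see the cup or regulator from its final position.
- **Bystanders:** the ring, screwdriver and jar are within a few mm of where they started, which is within measuring error.

**What went wrong:** on the first push the fingers passed over the wings without moving the regulator, because the open fingertips sit more than 20 mm above the reported TCP. I went back, lowered the fingers and repeated the push.

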